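# Clear and pop the battery hatch of the logger with the blue pad

### The arm

A 7-joint arm with a two-finger parallel gripper is mounted at the origin on a cart in front of the work surface, level with it; the furniture and walls round the work are solid. World frame = base frame: x ahead of the robot, y to its left, z up, the work surface at z = 0. Lengths are in m, angles in degrees, forces in N, time in s.
With the tool pointing down it reaches from about 0.425 to 0.875 m from the base axis. Payload 4.7 kg.
Tool frame: the origin (TCP) lies on the mounting face of the last link; the fingertips stand 182 mm ahead of it and the grasp point (between the pads) lies 164 mm ahead of it; z points along the fingers, y is the line along which they close (so a half turn about z gives the same grasp; the last joint's range is limited). The gripper opens to 87 mm and grips with 3 to 60 N. Pads are 19 mm wide; open, the fingers measure 117 mm over their backs; the gripper's body (75 mm by 190 mm) begins 51 mm behind the grasp point.
Start: joints at [-63.02, 18.392, -4.016, 83.108, 1.295, 78.541, -3.26], TCP at [0.287, 0.583, 0.405] pointing down, gripper open.
Joint ranges: [-163.93, 163.93], [-17.29, 119.83], [-79.2, 71.16], [3.27, 140.29], [-89.18, 269.18], [5.43, 117.66], [-154.24, 154.24]. Speed limits (degrees/s): [147.25, 147.25, 180, 180, 180, 180, 180].

### API

Orientations are given as [roll, pitch, yaw] about the fixed x, y, z axes, in that order (R = Rz(yaw) Ry(pitch) Rx(roll)).
In Python, from cell import env gives the robot as it stands.
- The arm moves only by the tool servo_tool, never from a script. Its argument "plan" is a list of rows, each an object with "xyz": the shift along the tool's x, y, z in cm, a list of three; "twist": the turn, a rotation vector about the tool's x, y, z in degrees, a list of three; "jaw": the closure, from 0 (fully open) to 1 (shut). In form: [{"xyz": [x, y, z], "twist": [wx, wy, wz], "jaw": jaw}, ...]. A call has 1 to 10 rows; each row is the pose to reach, as a shift and turn from the pose commanded when the call began, along the tool's axes at that moment; what a row does not reach only later rows make up. A row lasts 1/12 s, in which the tool goes at most 41.7 mm and 7.16 degrees, less where a joint would pass 70% of its speed; a pose out of reach is approached as far as the arm can. A call with a gripper value outside its range is refused whole. The fingers move at their own pace and stop on an object; "newtons" is the grip in N (left out, the last holds). Time passes only in rows, so rows that repeat a pose let the fingers close. It gives the time, the measured TCP pose, the force, the opening and the grip force at its end, in the units of the state.
- env.get_obs(): the state, without advancing time (a new reading comes with each control period).
- env.read_camera(name): name is "scene" or "top" or "wrist"; returns a dict with "img" (384x512x3 uint8, red, green, blue), "camera_matrix" (3x3 intrinsics, pixels), "R" (3x3) and "t" (3): a world point X has camera coordinates R X + t. Camera axes: x right, y down, z forward; pixel columns grow to the right and rows downward; lengths in m; the calibration is good to about 2 mm. The wrist camera is an equidistant fisheye: a pixel r from the principal point sees the ray r / f radians off the axis. A picture is of the moment at which its call begins. There is no depth.
- env.sign_off(): hands the job in; it is judged then, once.
The state is a dict: "time_s": time; "qpos": joint angles; "joint_velocities": joint speeds; "effort": joint torques, N m; "tool_pos": TCP position; "tool_rot": TCP orientation; "force": force on the tool from outside, world axes, zero at the start; "wrist_torque": the same for the moment, N m; "grip_width": finger opening in m; "grasp_force": force on a finger pad.
Only numpy, scipy, OpenCV 4.12 (cv2) and the standard library are available. Lean on these libraries where they do the work, as an engineer would, in place of code of your own. Each camera call takes 0.05 s, during which the arm holds its last target. There are 200 camera calls.

### The job

Someone left the black grip jaw lying on the battery hatch of the data logger with the blue press pad: with closed fingertips push it, sliding, off the hatch until it lies wholly on that logger's black rubber mat, without picking it up or tipping it over. Then press the blue pad once, all the way down, and let go, so that the push-push latch releases and the hatch pops up by itself; see that it stays fully open and do not push on it again. Leave the logger with the orange pad shut, and the film spool on it where it is.

Things in the scene. Friction and masses are not known exactly. Their poses are not given: they have to be found in the camera images.
- blue_logger: White data logger fixed on the bench, 120 (x) x 190 (y) x 42 mm, blue pad and stripe. Origin: centre of its underside; z up, -x side (display) faces the robot within 20 deg. In its frame: grey hatch x -60..40, y 10..80 mm, top at z 43; black ribbed rubber mat x -53..51, y -90..-4 at z 42, with 5 mm rims at its -y, +x, -x edges, none towards the hatch.
- orange_logger: The same logger with orange pad and stripe, a film spool on its hatch; it must stay shut. The two loggers trade places. Origin and axes as the blue one's.
- blue_logger_hatch (a joint): Hatch 100 x 70 x 3 mm hinged at the back (x = 40 mm in the logger frame). Rad: 0 shut, -0.07 pressed in to the stop, 1.2 fully open. Pressed at the pad to the stop (6 mm, about 3 N, then hard) and let go, the latch frees and a damped spring raises it to 1.2 in about 2 s. It follows the leaving finger: lift straight up 150 mm or more. Pushed fully down again it would latch shut.
- orange_logger_hatch (a joint): Hatch of the orange logger, the same; 0 = shut.
- blue_logger_pad (a point): Centre of the top of the blue press pad, 30 (x) x 40 (y) mm, flat on the hatch at its free front edge; it is at x = -43, y = 45, z = 43 mm in the logger frame while shut. It is fixed to the hatch.
- blue_logger_mat (a point): Centre of the blue logger's black rubber mat, at deck height (x = -1, y = -47, z = 42 mm in the logger frame). Axes as the logger's.
- jaw_center (a point): Centre of the loose black steel grip jaw, a block 50 x 26 x 14 mm with a serrated top, 0.12 kg; its x axis is its 50 mm length, z up. At the start it lies flat on the blue logger's hatch, its length roughly along the logger's x (within about 20 degrees).
- spool_center (a point): Centre of the loose film spool, 52 mm across and 22 mm high, lying on the orange logger's hatch.

How it is judged (in metres and radians):
On the way, in this order (a step that is already met when the one before it is completed fails the run):
1. the jaw lies wholly on the blue logger's rubber mat while the hatch is still shut (y of jaw_center in the frame of blue_logger below -0.016 m and z of jaw_center in the frame of blue_logger below 0.053 m and value of joint blue_logger_hatch between -0.03 and 0.05 rad), for 0.2 s.
2. the fingers press the blue logger's hatch in (value of joint blue_logger_hatch below -0.03 rad and contact force between the fingers and blue_logger_hatch above 1 N), for 0.02 s.
3. the hatch has popped fully open and stays so (value of joint blue_logger_hatch above 1.1 rad), for 0.5 s.
At the end, for the whole second after the job is handed in: The blue logger's hatch stands open at more than 1.1 rad, the jaw lies flat on that logger's rubber mat (its centre at least 16 mm past the logger's middle line on the mat's side, within the rims), the orange logger's hatch is shut and the film spool is within 15 mm of where it was (value of joint blue_logger_hatch above 1.1 rad and value of joint orange_logger_hatch below 0.05 rad and y of jaw_center in the frame of blue_logger between -0.09 and -0.016 m and x of jaw_center in the frame of blue_logger between -0.03 and 0.045 m and z of jaw_center in the frame of blue_logger below 0.053 m and angle between jaw_center's own z axis and vertical below 0.15 rad and distance of spool_center from where it was at the start of the episode below 0.015 m); the robot touches nothing.
It fails at once if the jaw is lifted or tipped over (z of jaw_center in the frame of blue_logger above 0.062 m or angle between jaw_center's own z axis and vertical above 0.6 rad).
It fails at once if the jaw falls off the logger (z of jaw_center in the frame of blue_logger below 0.035 m).
It fails at once if the open hatch is pushed again (value of joint blue_logger_hatch above 1 rad and contact force between any of the arm, the fingers and blue_logger_hatch above 1 N).
It fails at once if the orange logger's hatch is pressed in or opened (value of joint orange_logger_hatch below -0.03 rad or value of joint orange_logger_hatch above 0.1 rad).
It fails at once if the film spool is moved (distance of spool_center from where it was at the start of the episode above 0.015 m).
It also fails if it takes over 48 s, if anything falls off the work surface, if the arm or the gripper's body presses on something with over 40 N, if the wrist force passes 120 N, or if a joint passes its speed limit or range.

## Working session

There is one attempt and no reset: what is moved stays moved. The work goes in short steps, Python scripts to look and compute and a tool call to move; the robot and the scene stay as the last step left them, time stands still between calls to the robot, and variables do not carry over. Pictures are saved under pics/ and viewed, at most 10 in all, crops included, and the job is handed in when it is done.

Besides the shell and the picture viewer there is one more tool, called after "Request:" as name(argument=value, ...) on one line, values as JSON. servo_tool: Moves the arm, as the interface text tells. Its arguments: {"type":"object","properties":{"plan":{"type":"array","items":{"type":"object","properties":{"xyz":{"type":"array","items":{"type":"number"}},"twist":{"type":"array","items":{"type":"number"}},"jaw":{"type":"number"}}}},"newtons":{"type":"number"}},"required":["plan"]}

```bash
mkdir -p pics
python3 - <<'E'
from cell import env
import cv2,numpy as np
o=env.get_obs();print(o['time_s'],o['tool_pos'],o['tool_rot'],o['force'])
for n in ['scene','top']:
    c=env.read_camera(n);cv2.imwrite(f'pics/{n}0.png',c['img'][...,::-1]);np.savez(f'{n}0.npz',**c)
    print(n,c['camera_matrix'].tolist(),np.round(-c['R'].T@c['t'],3),np.round(c['R'],2).tolist())
E
```

```text
0.0 [0.28665727 0.58315442 0.40364006] [-1.79889538e+02  5.63309910e-03  1.53827577e+02] [ 0.65006611 -0.21605835 -0.23893455]
scene [[458.0448925639413, 0.0, 254.98920898384517], [0.0, 458.0448925639413, 189.8618481233331], [0.0, 0.0, 1.0]] [ 0.183 -0.598  0.799] [[0.88, -0.47, 0.02], [-0.32, -0.62, -0.72], [0.35, 0.63, -0.69]]
top [[462.06853614266373, 0.0, 252.93822389769085], [0.0, 462.06853614266373, 188.34115352993973], [0.0, 0.0, 1.0]] [0.444 0.081 1.096] [[0.02, -1.0, 0.02], [-0.99, -0.02, -0.12], [0.12, -0.02, -0.99]]
```

View pics/top0.png

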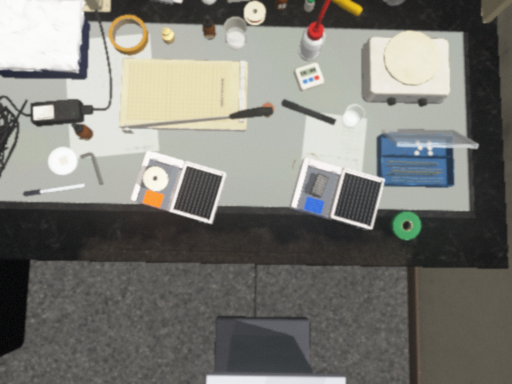

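View pics/scene0.png

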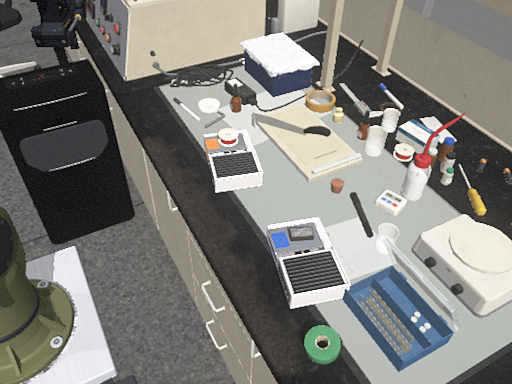

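The top view shows the blue logger around pixel (338,193): its pad is near (314,206), the jaw near (318,185) and the mat near (357,198). The orange logger is on the left, around (180,187). Next I'll measure the blue pad, mat and jaw.

```bash
cat > h.py <<'E'
import numpy as np,cv2
def ray(c,uv,z):
    K=c['camera_matrix'];uv=np.atleast_2d(uv).astype(float)
    d=np.c_[(uv-[K[0,2],K[1,2]])/K[0,0],np.ones(len(uv))]@c['R']
    o=-c['R'].T@c['t'];return o+d*((z-o[2])/d[:,2])[:,None]
def blob(m,near):
    n,l,s,ce=cv2.connectedComponentsWithStats(m.astype(np.uint8))
    k=[i for i in range(1,n) if s[i,4]>40];i=min(k,key=lambda i:np.hypot(*(ce[i]-near)))
    return (l==i),ce[i],s[i]
def rect(c,m,z):
    cs,_=cv2.findContours(m.astype(np.uint8),cv2.RETR_EXTERNAL,cv2.CHAIN_APPROX_NONE)
    p=ray(c,max(cs,key=len)[:,0],z)[:,:2]
    return cv2.minAreaRect((p*1000).astype(np.float32))
E
python3 - <<'E'
from h import *
for n,(pb,pm,pj,sl) in {'top':((314,206),(357,198),(318,185),(150,235,285,390)),'scene':((280,240),(310,275),(300,233),(210,315,260,355))}.items():
    c=dict(np.load(f'{n}0.npz'));im=c['img'];h=cv2.cvtColor(im,cv2.COLOR_RGB2HSV);g=im.max(2)
    mb=(h[...,0]>100)&(h[...,0]<130)&(h[...,1]>140)&(g>90)
    mm=cv2.morphologyEx((g<100).astype(np.uint8),cv2.MORPH_CLOSE,np.ones((3,3)))
    for nm,m,p,z in (('pad',mb,pb,.043),('mat',mm,pm,.042),('jaw',g<115,pj,.057)):
        b,ce,s=blob(m,p);print(n,nm,ce,s,rect(c,b,z),ray(c,ce,z)[0])
    a,b,l,r=sl;cr=cv2.resize(im[a:b,l:r],None,fx=5,fy=5,interpolation=cv2.INTER_CUBIC);cv2.imwrite(f'pics/{n}crop.png',cr[...,::-1])
a=cv2.imread('pics/topcrop.png');b=cv2.imread('pics/scenecrop.png');
f=lambda x:cv2.resize(x,(400,int(400*x.shape[0]/x.shape[1])))
a,b=f(a),f(b);H=max(len(a),len(b));p=lambda x:cv2.copyMakeBorder(x,0,H-len(x),0,0,0)
cv2.imwrite('pics/crops.png',np.hstack([p(a),p(b)]))
E
```

```text
top pad [313.53424658 204.92237443] [305 197  19  17 219] ((537.1915893554688, -79.79293823242188), (39.11753845214844, 29.524595260620117), 75.13976287841797) [ 0.53718696 -0.07984148  0.043     ]
top mat [357.37379576 198.80089917] [ 335  174   46   51 1557] ((553.8779296875, -181.17405700683594), (83.85118103027344, 99.69515991210938), 75.07179260253906) [ 0.55345587 -0.18126617  0.042     ]
top jaw [311.27439024 185.25      ] [305 174  16  24 164] ((579.23779296875, -72.79686737060547), (54.43790817260742, 32.30028533935547), 8.168702125549316) [ 0.58072397 -0.07244612  0.057     ]
scene pad [279.80821918 239.69178082] [272 232  17  16 146] ((541.2308349609375, -70.18719482421875), (38.65886688232422, 28.408897399902344), 75.25312805175781) [ 0.54082924 -0.0702926   0.043     ]
scene mat [312.4501992  271.80079681] [ 283  251   62   43 1757] ((559.8783569335938, -164.7888946533203), (97.4617691040039, 103.3790512084961), 75.18563079833984) [ 0.55711937 -0.17253557  0.042     ]
scene jaw [298.71794872 236.61538462] [287 227  27  14 117] ((581.5125122070312, -85.08187866210938), (36.4351806640625, 53.690303802490234), 62.53193664550781) [ 0.57411492 -0.09128504  0.057     ]
```

View pics/crops.png

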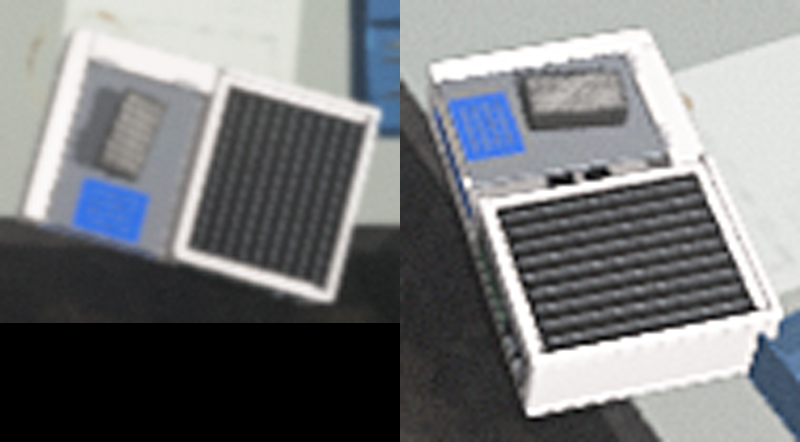

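The two views only agree if the logger's base is about 11 mm up. That puts its origin near (0.566, -0.133) with yaw about -15°, and the jaw near (5, 41) mm in the logger frame. I'll move above the pre-push point with the fingers closed and look from nearer.

Request:
servo_tool(plan=[{"xyz":[-55.8,-44.8,4.4],"twist":[0,0,78.8],"jaw":1},{"xyz":[-55.8,-44.8,4.4],"twist":[0,0,78.8],"jaw":1},{"xyz":[-55.8,-44.8,4.4],"twist":[0,0,78.8],"jaw":1},{"xyz":[-55.8,-44.8,4.4],"twist":[0,0,78.8],"jaw":1},{"xyz":[-55.8,-44.8,4.4],"twist":[0,0,78.8],"jaw":1},{"xyz":[-55.8,-44.8,4.4],"twist":[0,0,78.8],"jaw":1},{"xyz":[-55.8,-44.8,4.4],"twist":[0,0,78.8],"jaw":1},{"xyz":[-55.8,-44.8,4.4],"twist":[0,0,78.8],"jaw":1},{"xyz":[-55.8,-44.8,4.4],"twist":[0,0,78.8],"jaw":1},{"xyz":[-55.8,-44.8,4.4],"twist":[0,0,78.8],"jaw":1}], newtons=10)

```text
time_s: 0.93
tool_pos: [0.4632, 0.2045, 0.3789]
tool_rot: [-180.0, -0.0, 81.9]
force: [0.8, 0.6, -0.6]
grip_width: 0.0285
grasp_force: 0.0
```

Request:
servo_tool(plan=[{"xyz":[-25.0,16.2,1.8],"twist":[0,0,7],"jaw":1},{"xyz":[-25.0,16.2,1.8],"twist":[0,0,7],"jaw":1},{"xyz":[-25.0,16.2,1.8],"twist":[0,0,7],"jaw":1},{"xyz":[-25.0,16.2,1.8],"twist":[0,0,7],"jaw":1},{"xyz":[-25.0,16.2,1.8],"twist":[0,0,7],"jaw":1},{"xyz":[-25.0,16.2,1.8],"twist":[0,0,7],"jaw":1},{"xyz":[-25.0,16.2,1.8],"twist":[0,0,7],"jaw":1},{"xyz":[-25.0,16.2,1.8],"twist":[0,0,7],"jaw":1},{"xyz":[-25.0,16.2,1.8],"twist":[0,0,7],"jaw":1},{"xyz":[-25.0,16.2,1.8],"twist":[0,0,7],"jaw":1}])

```text
time_s: 1.77
tool_pos: [0.5894, -0.0628, 0.3606]
tool_rot: [-179.9, -0.0, 75.2]
force: [-0.4, 2.0, 0.4]
grip_width: 0.0005
grasp_force: 0.0
```

Run:
```python
from cell import env
import cv2,numpy as np
o=env.get_obs();print(o['time_s'],o['tool_pos'],o['tool_rot'],o['grip_width'])
c=env.read_camera('wrist');np.savez('wrist1.npz',**c);cv2.imwrite('pics/wrist1.png',c['img'][...,::-1])
print(c['camera_matrix'],c['R'],-c['R'].T@c['t'])
```

```text
1.7667 [ 0.58935863 -0.06284114  0.36057298] [-1.79915017e+02 -8.89928721e-03  7.51555219e+01] 0.0005014547095307148
[[297.31863964   0.         257.09498642]
 [  0.         297.31863964 190.4201277 ]
 [  0.           0.           1.        ]] [[ 0.96683701 -0.25539166 -0.00113877]
 [-0.24661646 -0.9347571   0.25575278]
 [-0.0663816  -0.24699041 -0.96674155]] [0.6068749  0.0039423  0.34082421]
```

View pics/wrist1.png

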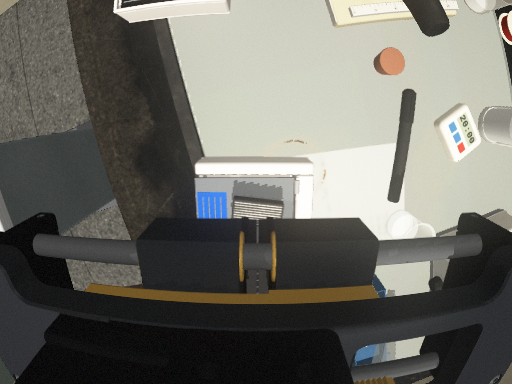

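The wrist view shows the pad at (212,205), the jaw's +y top edge from about (233,197) to (283,200), and the logger's rear corner near (313,165). The gripper hides the rest. I'll turn those points into logger coordinates.

```bash
cat >> h.py <<'E'
def wray(c,uv,z):
    K=c['camera_matrix'];p=(np.atleast_2d(uv).astype(float)-[K[0,2],K[1,2]])/K[0,0];r=np.linalg.norm(p,axis=1,keepdims=True)
    d=np.c_[p*np.sin(r)/np.maximum(r,1e-9),np.cos(r)]@c['R'];o=-c['R'].T@c['t'];return o+d*((z-o[2])/d[:,2])[:,None]
def tolog(p,o=(.566,-.133),yaw=-15):
    a=np.radians(yaw);q=(np.asarray(p)[:,:2]-o);return np.round(1000*q@np.array([[np.cos(a),-np.sin(a)],[np.sin(a),np.cos(a)]]),1)
E
python3 - <<'E'
from h import *
c=dict(np.load('wrist1.npz'));t=dict(np.load('top0.npz'));s=dict(np.load('scene0.npz'))
print('jaw top',tolog(ray(t,[321,184.6],.068)),'scene',tolog(ray(s,[302,230.2],.068)))
print('jaw w',tolog(wray(c,[[233,197],[283,200]],.068)))
im=c['img'];h=cv2.cvtColor(im,cv2.COLOR_RGB2HSV);m=(h[...,0]>100)&(h[...,0]<130)&(h[...,1]>140)&(im.max(2)>90)
ys,xs=np.where(m[150:219,150:250]);xs+=150;ys+=150;print('pad px',xs.min(),xs.max(),ys.min())
print('pad corners w (expect -58,65 -28,65)',tolog(wray(c,[[xs.min(),ys.min()+1],[xs.max(),ys.min()+1]],.054)))
cr=cv2.resize(im[150:220,185:325],None,fx=5,fy=5,interpolation=cv2.INTER_CUBIC);cv2.imwrite('pics/w1c.png',cr[...,::-1])
E
```

```text
jaw top [[ 4.3 42.8]] scene [[ 5.4 49.1]]
jaw w [[-19.1  64.1]
 [ 28.9  61.3]]
pad px 197 226 192
pad corners w (expect -58,65 -28,65) [[-57.   64. ]
 [-27.2  64.2]]
```

View pics/w1c.png

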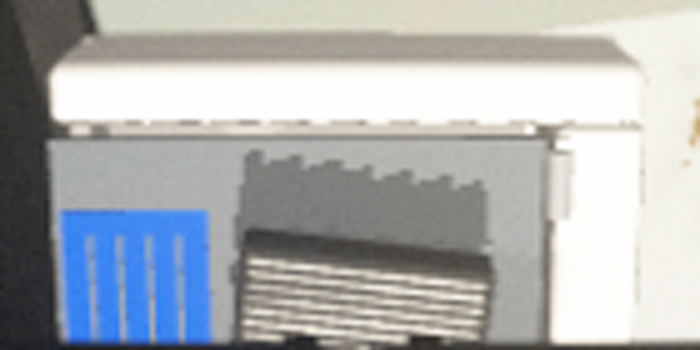

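The pad confirms the frame and height. The jaw is at about (5, 46) mm, with its +y face at y≈55–60 mm. I'll back off slightly in +y and lower the tips to about 4 mm above the hatch.

Request:
servo_tool(plan=[{"xyz":[0.6,0,3],"jaw":1},{"xyz":[0.6,0,6],"jaw":1},{"xyz":[0.6,0,9],"jaw":1},{"xyz":[0.6,0,10.5],"jaw":1},{"xyz":[0.6,0,11.5],"jaw":1},{"xyz":[0.6,0,12.0],"jaw":1},{"xyz":[0.6,0,12.0],"jaw":1},{"xyz":[0.6,0,12.0],"jaw":1}])

```text
validation failed for argument at $.pl...
```

Run:
```python
from cell import env
import cv2,numpy as np
from h import *
o=env.get_obs();print(o['time_s'],o['tool_pos'],o['tool_rot'],o['force'])
w=dict(np.load('wrist1.npz'));print('jaw +y edge',tolog(wray(w,[[234,200.6],[283,204]],.068)),tolog(wray(w,[[234,196.4],[283,201]],.054)))
c=env.read_camera('scene');np.savez('scene2.npz',**c)
a=cv2.resize(c['img'][150:320,230:400],(600,600),interpolation=cv2.INTER_CUBIC);cv2.imwrite('pics/scene2.png',a[...,::-1])
```

```text
1.8167 [ 0.58929529 -0.06152208  0.36067494] [-1.79913055e+02 -4.91156901e-02  7.52872573e+01] [ 1.30731747  1.52358877 -0.08908378]
jaw +y edge [[-18.2  60.5]
 [ 29.   57.2]] [[-19.2  60.7]
 [ 30.2  56. ]]
```

View pics/scene2.png

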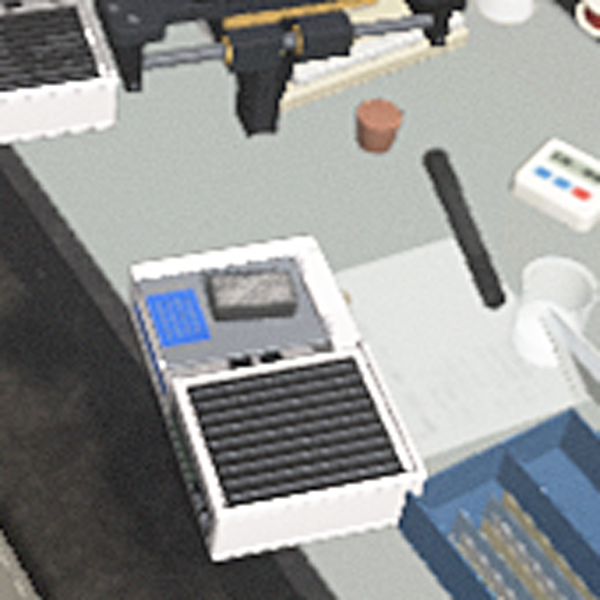

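That call was refused because twist is required, so nothing moved. The scene view shows the jaw still on the hatch and the fingers high above. Resending with twist.

Request:
servo_tool(plan=[{"xyz":[0.5,0,3],"twist":[0,0,0],"jaw":1},{"xyz":[0.5,0,6],"twist":[0,0,0],"jaw":1},{"xyz":[0.5,0,9],"twist":[0,0,0],"jaw":1},{"xyz":[0.5,0,10.5],"twist":[0,0,0],"jaw":1},{"xyz":[0.5,0,11.5],"twist":[0,0,0],"jaw":1},{"xyz":[0.5,0,12.0],"twist":[0,0,0],"jaw":1},{"xyz":[0.5,0,12.0],"twist":[0,0,0],"jaw":1},{"xyz":[0.5,0,12.0],"twist":[0,0,0],"jaw":1}])

```text
time_s: 2.53
tool_pos: [0.5913, -0.0576, 0.2423]
tool_rot: [179.9, -0.0, 75.3]
force: [0.2, -0.7, 0.4]
grip_width: 0.0004
grasp_force: 0.0
```

Run:
```python
from cell import env
import cv2,numpy as np
from h import *
o=env.get_obs();print(o['time_s'],o['tool_pos'],o['tool_rot'],o['force'],tolog([o['tool_pos']]))
c=env.read_camera('scene');np.savez('scene2.npz',**c)
a=cv2.resize(c['img'][180:320,250:390],(600,600),interpolation=cv2.INTER_CUBIC);cv2.imwrite('pics/scene3.png',a[...,::-1])
```

```text
2.5333 [ 0.59131839 -0.05756403  0.24228628] [ 1.79909416e+02 -4.58874263e-02  7.52667027e+01] [ 0.15256996 -0.68935155  0.40097734] [[ 4.9 79.4]]
```

View pics/scene3.png

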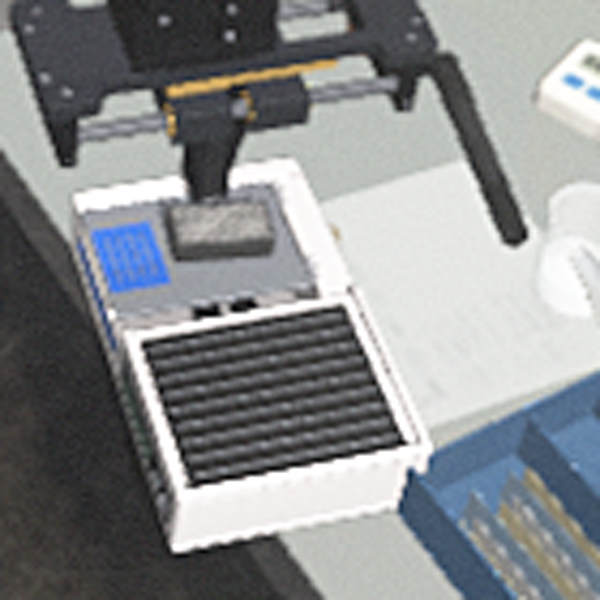

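The fingers stand behind the jaw and are centred on it (tips at px (208,195), jaw at (220,228)), with no contact yet. I'll lower 2 mm and push along -y.

Request:
servo_tool(plan=[{"xyz":[-0.3,0,0.2],"twist":[0,0,0],"jaw":1},{"xyz":[-0.8,0,0.2],"twist":[0,0,0],"jaw":1},{"xyz":[-1.2,0,0.2],"twist":[0,0,0],"jaw":1},{"xyz":[-1.6,0,0.2],"twist":[0,0,0],"jaw":1},{"xyz":[-2.1,0,0.2],"twist":[0,0,0],"jaw":1},{"xyz":[-2.6,0,0.2],"twist":[0,0,0],"jaw":1},{"xyz":[-3.1,0,0.2],"twist":[0,0,0],"jaw":1},{"xyz":[-3.6,0,0.2],"twist":[0,0,0],"jaw":1},{"xyz":[-4.1,0,0.2],"twist":[0,0,0],"jaw":1},{"xyz":[-4.6,0,0.2],"twist":[0,0,0],"jaw":1}])

```text
time_s: 3.42
tool_pos: [0.5789, -0.1032, 0.2392]
tool_rot: [-180.0, -0.0, 75.2]
force: [-0.6, 0.7, 0.8]
grip_width: 0.0004
grasp_force: 0.5
```

Run:
```python
from cell import env
import cv2,numpy as np
from h import *
o=env.get_obs();print(o['time_s'],o['tool_pos'],o['tool_rot'],o['force'],tolog([o['tool_pos']]))
c=env.read_camera('scene');np.savez('scene4.npz',**c)
a=cv2.resize(c['img'][180:320,250:390],(600,600),interpolation=cv2.INTER_CUBIC);cv2.imwrite('pics/scene4.png',a[...,::-1])
```

```text
3.4167 [ 0.57892867 -0.1031761   0.23916583] [-1.79998515e+02 -4.01564611e-03  7.52029150e+01] [-0.62462934  0.73312826  0.8379093 ] [[ 4.8 32.2]]
```

View pics/scene4.png

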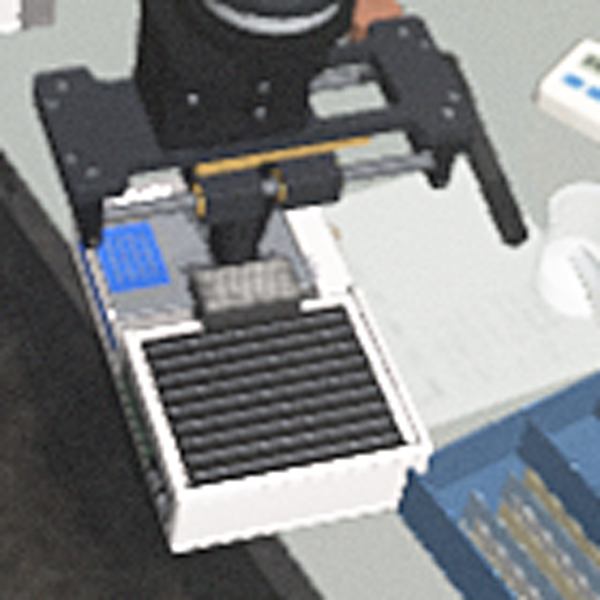

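The jaw is sliding straight and now bridges the edge between hatch and mat, at px (248,290). Continuing onto the mat.

Request:
servo_tool(plan=[{"xyz":[-0.4,0,0],"twist":[0,0,0],"jaw":1},{"xyz":[-0.8,0,0],"twist":[0,0,0],"jaw":1},{"xyz":[-1.2,0,0],"twist":[0,0,0],"jaw":1},{"xyz":[-1.7,0,0],"twist":[0,0,0],"jaw":1},{"xyz":[-2.2,0,0],"twist":[0,0,0],"jaw":1},{"xyz":[-2.7,0,0],"twist":[0,0,0],"jaw":1},{"xyz":[-3.2,0,0],"twist":[0,0,0],"jaw":1},{"xyz":[-3.7,0,0],"twist":[0,0,0],"jaw":1},{"xyz":[-4.2,0,0],"twist":[0,0,0],"jaw":1},{"xyz":[-4.5,0,0],"twist":[0,0,0],"jaw":1}])

```text
time_s: 4.3
tool_pos: [0.5673, -0.1471, 0.2392]
tool_rot: [180.0, 0.0, 75.2]
force: [-0.4, -0.2, -0.3]
grip_width: 0.0002
grasp_force: 0.2
```

Request:
servo_tool(plan=[{"xyz":[0.5,0,0],"twist":[0,0,0],"jaw":1},{"xyz":[1.2,0,0],"twist":[0,0,0],"jaw":1},{"xyz":[1.2,0,-3],"twist":[0,0,0],"jaw":1},{"xyz":[1.2,0,-6],"twist":[0,0,0],"jaw":1},{"xyz":[1.2,0,-9],"twist":[0,0,0],"jaw":1},{"xyz":[3,0,-12],"twist":[0,0,0],"jaw":1},{"xyz":[6,0,-12],"twist":[0,0,0],"jaw":1},{"xyz":[6,0,-12],"twist":[0,0,0],"jaw":1}])

```text
time_s: 4.97
tool_pos: [0.5852, -0.0807, 0.3614]
tool_rot: [179.8, -0.4, 75.7]
force: [0.2, 1.6, -1.1]
grip_width: 0.0004
grasp_force: 0.0
```

Run:
```python
from cell import env
import cv2,numpy as np
from h import *
o=env.get_obs();print(o['time_s'],o['tool_pos'],o['tool_rot'],o['force'],tolog([o['tool_pos']]))
c=env.read_camera('scene');np.savez('scene5.npz',**c)
a=cv2.resize(c['img'][180:320,250:390],(600,600),interpolation=cv2.INTER_CUBIC);cv2.imwrite('pics/scene5.png',a[...,::-1])
```

```text
4.9667 [ 0.58524661 -0.08071909  0.36143936] [179.76937167  -0.35044985  75.71507248] [ 0.20841787  1.55875917 -1.07790953] [[ 5.1 55.5]]
```

View pics/scene5.png

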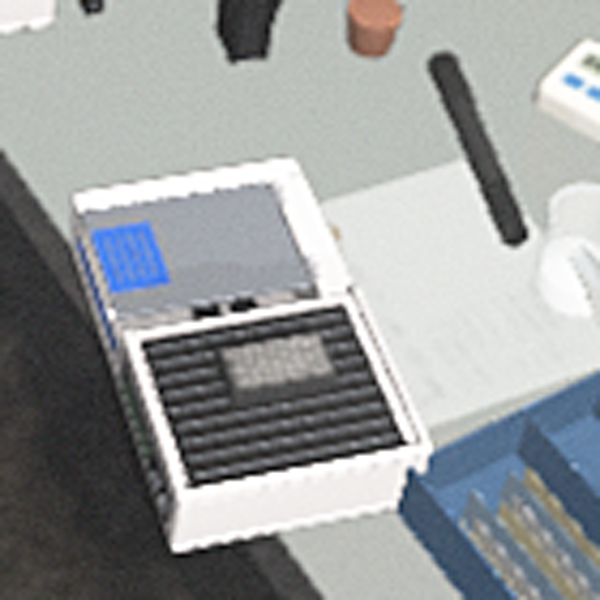

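The jaw now lies flat on the mat, its top centred at px (280,360), well past the edge (y≈-36 mm). Next, move above the pad.

Request:
servo_tool(plan=[{"xyz":[-0.2,-2.4,0],"twist":[0,0,0],"jaw":1},{"xyz":[-0.2,-4.8,2],"twist":[0,0,0],"jaw":1},{"xyz":[-0.2,-4.8,5],"twist":[0,0,0],"jaw":1},{"xyz":[-0.2,-4.8,8],"twist":[0,0,0],"jaw":1},{"xyz":[-0.2,-4.8,9.5],"twist":[0,0,0],"jaw":1},{"xyz":[-0.2,-4.8,10],"twist":[0,0,0],"jaw":1},{"xyz":[-0.2,-4.8,10],"twist":[0,0,0],"jaw":1},{"xyz":[-0.2,-4.8,10],"twist":[0,0,0],"jaw":1},{"xyz":[-0.2,-4.8,10],"twist":[0,0,0],"jaw":1}])

```text
time_s: 5.77
tool_pos: [0.5367, -0.078, 0.2605]
tool_rot: [179.9, -0.0, 75.2]
force: [0.5, -0.1, -0.0]
grip_width: 0.0002
grasp_force: 0.0
```

Run:
```python
from cell import env
from h import *
o=env.get_obs();print(o['time_s'],o['tool_pos'],o['tool_rot'],o['force'],tolog([o['tool_pos']]))
s=dict(np.load('scene5.npz'));print('jaw',tolog(ray(s,[315.3,264],.067)))
```

```text
5.7667 [ 0.53672213 -0.07796163  0.2604561 ] [ 1.79874495e+02 -2.75467635e-02  7.52082725e+01] [ 0.54843513 -0.1218414  -0.02458637] [[-42.5  45.6]]
jaw [[  4.9 -40.6]]
```

The fingers are right over the pad and the jaw is at (5, -40). Pressing down gently.

Request:
servo_tool(plan=[{"xyz":[0,0,1],"twist":[0,0,0],"jaw":1},{"xyz":[0,0,1.8],"twist":[0,0,0],"jaw":1},{"xyz":[0,0,2.2],"twist":[0,0,0],"jaw":1},{"xyz":[0,0,2.5],"twist":[0,0,0],"jaw":1},{"xyz":[0,0,2.7],"twist":[0,0,0],"jaw":1},{"xyz":[0,0,2.9],"twist":[0,0,0],"jaw":1},{"xyz":[0,0,2.9],"twist":[0,0,0],"jaw":1}])

```text
time_s: 6.35
tool_pos: [0.5358, -0.0777, 0.23]
tool_rot: [-180.0, -0.0, 75.2]
force: [-1.0, 1.3, 2.0]
grip_width: 0.0004
grasp_force: 1.2
```

Request:
servo_tool(plan=[{"xyz":[0,0,0.1],"twist":[0,0,0],"jaw":1},{"xyz":[0,0,0.2],"twist":[0,0,0],"jaw":1},{"xyz":[0,0,0.3],"twist":[0,0,0],"jaw":1},{"xyz":[0,0,0.3],"twist":[0,0,0],"jaw":1}])

```text
time_s: 6.68
tool_pos: [0.536, -0.0779, 0.2289]
tool_rot: [-179.9, -0.1, 75.2]
force: [-7.7, 1.6, 17.5]
grip_width: 0.0008
grasp_force: 8.2
```

The force rose from 2 N to 17.5 N, so the hatch is on its hard stop. Releasing straight up, fast.

Request:
servo_tool(plan=[{"xyz":[0,0,-4],"twist":[0,0,0],"jaw":1},{"xyz":[0,0,-8],"twist":[0,0,0],"jaw":1},{"xyz":[0,0,-12],"twist":[0,0,0],"jaw":1},{"xyz":[0,0,-16],"twist":[0,0,0],"jaw":1},{"xyz":[0,0,-20],"twist":[0,0,0],"jaw":1},{"xyz":[0,0,-20],"twist":[0,0,0],"jaw":1},{"xyz":[0,0,-20],"twist":[0,0,0],"jaw":1},{"xyz":[0,0,-20],"twist":[0,0,0],"jaw":1},{"xyz":[0,0,-20],"twist":[0,0,0],"jaw":1},{"xyz":[0,0,-20],"twist":[0,0,0],"jaw":1}])

```text
time_s: 7.52
tool_pos: [0.5357, -0.0777, 0.4254]
tool_rot: [-179.8, 0.1, 75.2]
force: [0.5, 0.7, 0.3]
grip_width: 0.0007
grasp_force: 0.0
```

Request:
servo_tool(plan=[{"xyz":[0,0,0],"twist":[0,0,0],"jaw":1},{"xyz":[0,0,0],"twist":[0,0,0],"jaw":1},{"xyz":[0,0,0],"twist":[0,0,0],"jaw":1},{"xyz":[0,0,0],"twist":[0,0,0],"jaw":1},{"xyz":[0,0,0],"twist":[0,0,0],"jaw":1},{"xyz":[0,0,0],"twist":[0,0,0],"jaw":1},{"xyz":[0,0,0],"twist":[0,0,0],"jaw":1},{"xyz":[0,0,0],"twist":[0,0,0],"jaw":1},{"xyz":[0,0,0],"twist":[0,0,0],"jaw":1},{"xyz":[0,0,0],"twist":[0,0,0],"jaw":1}])

```text
time_s: 8.35
tool_pos: [0.536, -0.0778, 0.4272]
tool_rot: [180.0, -0.0, 75.2]
force: [0.7, -0.1, 0.7]
grip_width: 0.0002
grasp_force: 0.0
```

Request:
servo_tool(plan=[{"xyz":[0,0,0],"twist":[0,0,0],"jaw":1},{"xyz":[0,0,0],"twist":[0,0,0],"jaw":1},{"xyz":[0,0,0],"twist":[0,0,0],"jaw":1},{"xyz":[0,0,0],"twist":[0,0,0],"jaw":1},{"xyz":[0,0,0],"twist":[0,0,0],"jaw":1},{"xyz":[0,0,0],"twist":[0,0,0],"jaw":1},{"xyz":[0,0,0],"twist":[0,0,0],"jaw":1},{"xyz":[0,0,0],"twist":[0,0,0],"jaw":1},{"xyz":[0,0,0],"twist":[0,0,0],"jaw":1},{"xyz":[0,0,0],"twist":[0,0,0],"jaw":1}])

```text
time_s: 9.18
tool_pos: [0.536, -0.0778, 0.4272]
tool_rot: [180.0, -0.0, 75.2]
force: [0.1, 0.1, -0.5]
grip_width: 0.0007
grasp_force: 0.0
```

Request:
servo_tool(plan=[{"xyz":[0,0,0],"twist":[0,0,0],"jaw":1},{"xyz":[0,0,0],"twist":[0,0,0],"jaw":1},{"xyz":[0,0,0],"twist":[0,0,0],"jaw":1},{"xyz":[0,0,0],"twist":[0,0,0],"jaw":1},{"xyz":[0,0,0],"twist":[0,0,0],"jaw":1},{"xyz":[0,0,0],"twist":[0,0,0],"jaw":1},{"xyz":[0,0,0],"twist":[0,0,0],"jaw":1},{"xyz":[0,0,0],"twist":[0,0,0],"jaw":1},{"xyz":[0,0,0],"twist":[0,0,0],"jaw":1},{"xyz":[0,0,0],"twist":[0,0,0],"jaw":1}])

```text
time_s: 10.02
tool_pos: [0.536, -0.0778, 0.4272]
tool_rot: [180.0, -0.0, 75.2]
force: [-0.8, 0.1, 0.2]
grip_width: 0.0004
grasp_force: 0.0
```

Run:
```python
from cell import env
import cv2
o=env.get_obs();print(o['time_s'],o['tool_pos'],o['force'])
c=env.read_camera('scene')
a=cv2.resize(c['img'][120:320,190:390],(600,600),interpolation=cv2.INTER_CUBIC);cv2.imwrite('pics/scene6.png',a[...,::-1])
```

```text
10.0167 [ 0.53598319 -0.07782834  0.42719007] [-0.75144167  0.07681073  0.18044732]
```

View pics/scene6.png

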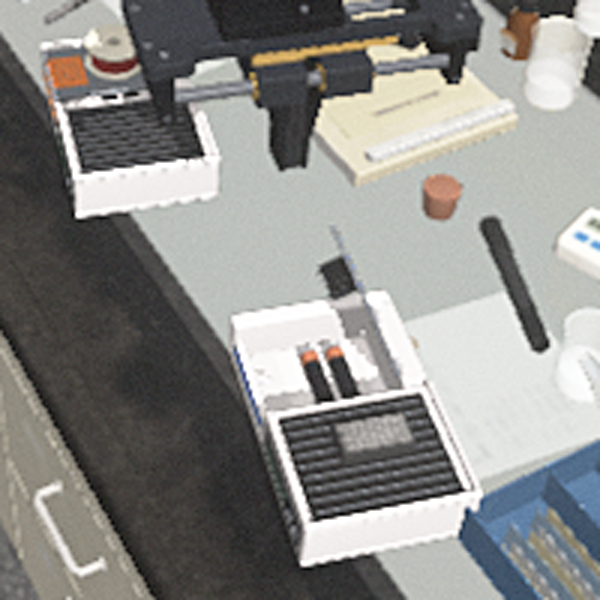

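The blue hatch stands open (plate around px (365,300)), the jaw is flat on the mat at (375,432), and the orange logger is shut with its spool still on it. I'll wait a little longer so the open state holds, then hand in.

Request:
servo_tool(plan=[{"xyz":[0,0,0],"twist":[0,0,0],"jaw":1},{"xyz":[0,0,0],"twist":[0,0,0],"jaw":1},{"xyz":[0,0,0],"twist":[0,0,0],"jaw":1},{"xyz":[0,0,0],"twist":[0,0,0],"jaw":1},{"xyz":[0,0,0],"twist":[0,0,0],"jaw":1},{"xyz":[0,0,0],"twist":[0,0,0],"jaw":1},{"xyz":[0,0,0],"twist":[0,0,0],"jaw":1},{"xyz":[0,0,0],"twist":[0,0,0],"jaw":1},{"xyz":[0,0,0],"twist":[0,0,0],"jaw":1},{"xyz":[0,0,0],"twist":[0,0,0],"jaw":1}])

```text
time_s: 10.9
tool_pos: [0.536, -0.0778, 0.4272]
tool_rot: [180.0, -0.0, 75.2]
force: [-0.3, 1.2, 1.3]
grip_width: 0.0003
grasp_force: 0.0
```

```bash
python3 -c "
from cell import env
print(env.sign_off())"
```

```text
the job is handed in; nothing more can be done
None
```

I handed the job in at about 11 s, no verdict shown: the jaw lies flat on the blue logger's mat, its hatch popped open after one press and stayed open, and the orange logger was shut with its spool on it in the last picture.

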